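Re-rack the coppersmith's cooled cups in reverse order

TASK

Move the four upturned cups from the tiles of the cooling grill onto the pegs of the wooden rack, one over each peg and seated fully down on the board, in reverse order: the cup that stood at the left end of the grill (as seen from the robot) goes to the right end of the rack, the next one beside it, and so on, ending with the cup from the right end of the grill at the left end of the rack. Set each cup down gently, do not drop it, and leave the brush pot, hammer and flux tin alone.

Things in the scene. Friction and masses are not known exactly. Their poses are not given: they have to be found in the camera images.
- copper_cup: Loose metal cup standing upside down, mouth down (bare copper, reddish, with three small brass medallions on the side; round, 54 mm outside and 48 mm inside diameter, straight-sided, 70 mm tall, inside 66 mm deep, 130 to 230 g). Origin: centre of the mouth's rim plane, that is of its underside as it stands; z up, yaw is arbitrary and does not matter. It starts on the blue tile.
- tinned_cup: Loose metal cup standing upside down, mouth down (tinned, pale silver, with three small brass medallions on the side; round, 54 mm outside and 48 mm inside diameter, straight-sided, 70 mm tall, inside 66 mm deep, 130 to 230 g). Origin: centre of the mouth's rim plane, that is of its underside as it stands; z up, yaw is arbitrary and does not matter. It starts on the red tile.
- black_cup: Loose metal cup standing upside down, mouth down (blackened, nearly black, with three small brass medallions on the side; round, 54 mm outside and 48 mm inside diameter, straight-sided, 70 mm tall, inside 66 mm deep, 130 to 230 g). Origin: centre of the mouth's rim plane, that is of its underside as it stands; z up, yaw is arbitrary and does not matter. It starts on the yellow tile.
- green_cup: Loose metal cup standing upside down, mouth down (green verdigris patina, with three small brass medallions on the side; round, 54 mm outside and 48 mm inside diameter, straight-sided, 70 mm tall, inside 66 mm deep, 130 to 230 g). Origin: centre of the mouth's rim plane, that is of its underside as it stands; z up, yaw is arbitrary and does not matter. It starts on the white tile.
- copper_tile: Fixed blue heat tile on the grill, 74 x 74 x 8 mm, under the copper cup at the start. Origin: centre of its underside; the cup's rim starts 8 mm above it. It stays where it is and so marks the place in the row that the copper cup came from.
- tinned_tile: Fixed red heat tile on the grill, 74 x 74 x 8 mm, under the tinned cup at the start. Origin: centre of its underside; the cup's rim starts 8 mm above it. It stays where it is and so marks the place in the row that the tinned cup came from.
- black_tile: Fixed yellow heat tile on the grill, 74 x 74 x 8 mm, under the black cup at the start. Origin: centre of its underside; the cup's rim starts 8 mm above it. It stays where it is and so marks the place in the row that the black cup came from.
- green_tile: Fixed white heat tile on the grill, 74 x 74 x 8 mm, under the green cup at the start. Origin: centre of its underside; the cup's rim starts 8 mm above it. It stays where it is and so marks the place in the row that the green cup came from.
- grill: Fixed wire grill, 106 (x) by 356 (y) mm, top 30 mm above the table, with the row of four tiles and cups, order shuffled. Origin: centre of its footprint at table height; y runs along the row to the robot's left (yaw within 0.12). Tiles at y = +126, +42, -42, -126 mm, x = 0. Grill or rack is the nearer to the robot. Cups stand 30 mm apart: grip with fingers on the sides facing across the row.
- rack: Fixed light wooden board, 90 (x) by 356 (y) by 18 mm, with four dark round pegs (26 mm diameter, 34 mm above the board, tops chamfered), empty. A cup goes over a peg until its rim rests on the board, 18 mm above the table. Origin: centre of its footprint at table height; y runs along the row to the robot's left (yaw within 0.12). Pegs at y = +126, +42, -42, -126 mm, x = 0.
- brush_pot: Bystander: terracotta pot 84 mm wide, 75 mm tall, with three brush handles standing up to 185 mm. Origin: centre of its underside. Leave it alone.
- hammer: Bystander: hammer lying on the table at the robot's left. Its origin is on its underside, its x axis runs along the handle towards the head. Leave it alone.
- flux_tin: Bystander: can with yellow label, 66 mm diameter, 90 mm tall. Origin: centre of its underside. Leave it alone.
Mind the look-alikes: they are no part of the job. What is shaped like the tinned_cup but pink is not meant.

How it is judged:
At the end, for the whole second after the job is handed in: Each cup is over the rack peg that mirrors its starting tile's place in the row (first to last, second to third, and so on), its centre within 13 mm of the peg along and across the rack, rim on the board (within 5 mm), upright mouth-down (tilt under 0.1 rad), released and at rest (((y of copper_tile in the frame of grill between 0.096 and 0.156 m and y of copper_cup in the frame of rack between -0.139 and -0.113 m) or (y of copper_tile in the frame of grill between 0.012 and 0.072 m and y of copper_cup in the frame of rack between -0.055 and -0.029 m) or (y of copper_tile in the frame of grill between -0.072 and -0.012 m and y of copper_cup in the frame of rack between 0.029 and 0.055 m) or (y of copper_tile in the frame of grill between -0.156 and -0.096 m and y of copper_cup in the frame of rack between 0.113 and 0.139 m)) and x of copper_cup in the frame of rack between -0.013 and 0.013 m and z of copper_cup in the frame of rack between 0.013 and 0.023 m and angle between each of copper_cup, tinned_cup, black_cup, green_cup's own z axis and vertical below 0.1 rad and linear speed of each of copper_cup, tinned_cup, black_cup, green_cup below 0.02 m/s and angular speed of each of copper_cup, tinned_cup, black_cup, green_cup below 0.2 rad/s and ((y of tinned_tile in the frame of grill between 0.096 and 0.156 m and y of tinned_cup in the frame of rack between -0.139 and -0.113 m) or (y of tinned_tile in the frame of grill between 0.012 and 0.072 m and y of tinned_cup in the frame of rack between -0.055 and -0.029 m) or (y of tinned_tile in the frame of grill between -0.072 and -0.012 m and y of tinned_cup in the frame of rack between 0.029 and 0.055 m) or (y of tinned_tile in the frame of grill between -0.156 and -0.096 m and y of tinned_cup in the frame of rack between 0.113 and 0.139 m)) and x of tinned_cup in the frame of rack between -0.013 and 0.013 m and z of tinned_cup in the frame of rack between 0.013 and 0.023 m and ((y of black_tile in the frame of grill between 0.096 and 0.156 m and y of black_cup in the frame of rack between -0.139 and -0.113 m) or (y of black_tile in the frame of grill between 0.012 and 0.072 m and y of black_cup in the frame of rack between -0.055 and -0.029 m) or (y of black_tile in the frame of grill between -0.072 and -0.012 m and y of black_cup in the frame of rack between 0.029 and 0.055 m) or (y of black_tile in the frame of grill between -0.156 and -0.096 m and y of black_cup in the frame of rack between 0.113 and 0.139 m)) and x of black_cup in the frame of rack between -0.013 and 0.013 m and z of black_cup in the frame of rack between 0.013 and 0.023 m and ((y of green_tile in the frame of grill between 0.096 and 0.156 m and y of green_cup in the frame of rack between -0.139 and -0.113 m) or (y of green_tile in the frame of grill between 0.012 and 0.072 m and y of green_cup in the frame of rack between -0.055 and -0.029 m) or (y of green_tile in the frame of grill between -0.072 and -0.012 m and y of green_cup in the frame of rack between 0.029 and 0.055 m) or (y of green_tile in the frame of grill between -0.156 and -0.096 m and y of green_cup in the frame of rack between 0.113 and 0.139 m)) and x of green_cup in the frame of rack between -0.013 and 0.013 m and z of green_cup in the frame of rack between 0.013 and 0.023 m); the robot touches nothing.
It fails at once if the brush pot, hammer or flux tin is disturbed (moved over 30 mm) (distance of any of brush_pot, hammer, flux_tin from where it was at the start of the episode above 0.03 m).
It fails at once if a cup is dropped: it falls at over 0.6 m/s with no finger on it ((linear speed of copper_cup above 0.6 m/s and contact force between the fingers and copper_cup below 0.05 N) or (linear speed of tinned_cup above 0.6 m/s and contact force between the fingers and tinned_cup below 0.05 N) or (linear speed of black_cup above 0.6 m/s and contact force between the fingers and black_cup below 0.05 N) or (linear speed of green_cup above 0.6 m/s and contact force between the fingers and green_cup below 0.05 N)).
It also fails if it takes over 109 s, if anything falls off the work surface, if the arm or the gripper's body presses on something with over 40 N, if the wrist force passes 120 N, or if a joint passes its speed limit or range.

ROBOT

A 7-joint arm with a two-finger parallel gripper is mounted at the origin on the work surface. World frame = base frame: x ahead of the robot, y to its left, z up, the work surface at z = 0. Lengths are in m, angles in rad, forces in N, time in s.
With the tool pointing down it reaches from about 0.425 to 0.925 m from the base axis. Payload 6.8 kg.
Tool frame: the origin (TCP) lies midway between the tips of the shut fingers; the grasp point (between the pads) lies bot.pinch_z behind it (bot.pinch_z is the distance from the TCP to the grasp point, in m); z points along the fingers, y is the line along which they close (so a half turn about z gives the same grasp; the last joint's range is limited). The gripper opens to 88 mm and grips with 3 to 60 N. Pads are 20 mm wide; open, the fingers measure 115 mm over their backs; the gripper's body (75 mm by 178 mm) begins 61 mm behind the grasp point.
Start: joints at [-1.219, 0.477, 0.022, 1.555, -0.011, 1.109, -0.083], TCP at [0.3, 0.605, 0.223] pointing down, gripper open.
Joint ranges: [-2.96, 2.96], [-0.34, 2.1], [-1.41, 1.46], [0.24, 2.44], [-1.37, 4.51], [0.17, 1.92], [-2.96, 2.96]. Speed limits (rad/s): [2.39, 2.39, 3.14, 3.14, 3.14, 3.14, 3.14].

INTERFACE

Orientations are given as a rotation vector (axis times angle).
In Python, from workcell import bot, capture gives the robot as it stands.
- The arm moves only by the tool arm_command, never from a script. Its argument "increments" is a list of rows, each an object with "grip": the opening, from 0 (shut) to 1 (fully open); "slide": the shift along the tool's x, y, z in units of 25 mm (1.0 is 25 mm), a list of three; "yaw": the turn about the tool's z in units of 8 degrees (1.0 is 8 degrees). In form: [{"grip": grip, "slide": [dx, dy, dz], "yaw": yaw}, ...]. A call has exactly 10 rows; each row shifts and turns the commanded pose from where the row before left it, along the tool's axes as they then stand; what a row does not reach is not made up. A row lasts 1/8 s, in which the tool goes at most 62.5 mm and 10.7 degrees, less where a joint would pass 70% of its speed; a pose out of reach is approached as far as the arm can. A call is refused whole if a number of a shift passes 1 or a number of a turn 1, either way. A call with a gripper value outside its range is refused whole. The fingers move at their own pace and stop on an object; "force" is the grip in N (left out, the last holds). Time passes only in rows, so rows that do not move let the fingers close, or fill a call up. It gives the time, the measured TCP pose, the force, the opening and the grip force at its end, in the units of the state.
- bot.read_state(): the state, without advancing time (a new reading comes with each control period).
- capture(name): name is "scene" or "top"; returns a dict with "frame" (384x512x3 uint8, blue, green, red), "z_map" (384x512 float32, m along the optical axis (not along the pixel's ray), 0 where there is no reading), "K" (3x3 intrinsics, pixels), "world_from_camera" (4x4, takes a point from camera to world coordinates). Camera axes: x right, y down, z forward; pixel columns grow to the right and rows downward; lengths in m; the calibration is good to about 2 mm. A picture is of the moment at which its call begins.
- bot.sign_off(): hands the job in; it is judged then, once.
The state is a dict: "time_s": time; "joint_pos": joint angles; "qvel": joint speeds; "joint_torque": joint torques, N m; "position": TCP position; "eef_rot": TCP orientation; "force": force on the tool from outside, world axes, zero at the start; "wrist_torque": the same for the moment, N m; "width": opening from 0.0 (shut) to 1.0 (fully open); "gripper_force": force on a finger pad.
Only numpy, scipy, OpenCV 4.12 (cv2) and the standard library are available. Lean on these libraries where they do the work, as an engineer would, in place of code of your own. Each camera call takes 0.05 s, during which the arm holds its last target. There are 200 camera calls.

## Working session

There is one attempt and no reset: what is moved stays moved. The work goes in short steps, Python scripts to look and compute and a tool call to move; the robot and the scene stay as the last step left them, time stands still between calls to the robot, and variables do not carry over. Pictures are saved under pics/ and viewed, at most 14 in all, crops included, and the job is handed in when it is done.

Besides the shell and the picture viewer there is one more tool, called as name(argument=value, ...), one argument or row to a line, values as JSON. arm_command: Moves the arm, as the interface text tells. Its arguments: {"type":"object","properties":{"increments":{"type":"array"},"force":{"type":"number"}},"required":["increments"]}

```bash
mkdir -p pics; python3 - <<'E'
from workcell import bot,capture
import cv2,numpy as np
print(bot.read_state(), bot.pinch_z)
for n in("scene","top"):
    c=capture(n); cv2.imwrite(f"pics/{n}0.png",c["frame"]); np.savez(f"{n}0.npz",**c)
    print(n,c["K"],c["world_from_camera"])
E
```

```text
{'time_s': 0.0, 'joint_pos': array([-1.21909468,  0.47775801,  0.02235539,  1.55638486, -0.01150089,
        1.10929649, -0.08310163]), 'qvel': array([-5.79628436e-05,  2.62898078e-05,  6.24079829e-04, -1.41752530e-03,
       -5.11253976e-04,  6.07904912e-04,  3.00159696e-04]), 'joint_torque': array([-3.57726340e-04, -5.82848060e+01,  1.53436996e+00, -2.72613287e+01,
       -5.43920835e-02,  1.71290967e-02,  1.68408778e-04]), 'position': array([0.29931244, 0.60437606, 0.22173836]), 'eef_rot': array([-7.15839454e-01, -3.05868028e+00,  2.66737592e-03]), 'force': array([-0.10103194,  0.58386898,  0.73732011]), 'wrist_torque': array([0.03941818, 0.03010801, 0.00941599]), 'gripper_force': 0.0, 'width': 1.0035572491752236} 0.0187
scene [[380.81075695   0.         253.10841855]
 [  0.         380.81075695 189.55659182]
 [  0.           0.           1.        ]] [[ 0.62201438  0.53209664 -0.57443127  1.27458194]
 [ 0.78297836 -0.42882317  0.45061689 -0.55435463]
 [-0.0065577  -0.73005744 -0.68335433  0.87851841]
 [ 0.          0.          0.          1.        ]]
top [[381.83625439   0.         256.75163933]
 [  0.         381.83625439 195.62113813]
 [  0.           0.           1.        ]] [[-0.02301532 -0.99459695  0.10122849  0.51579126]
 [-0.99973237  0.02265972 -0.00466146 -0.01505033]
 [ 0.00234246 -0.10130868 -0.99485228  1.1170781 ]
 [ 0.          0.          0.          1.        ]]
```

View pics/scene0.png

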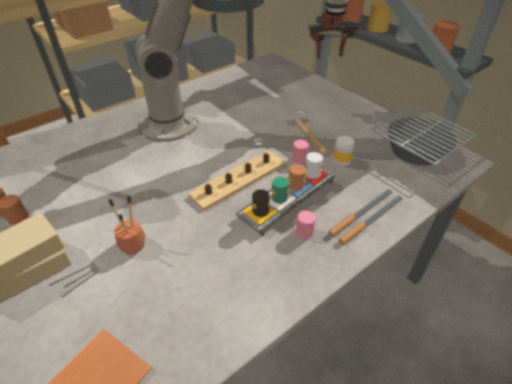

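View pics/top0.png

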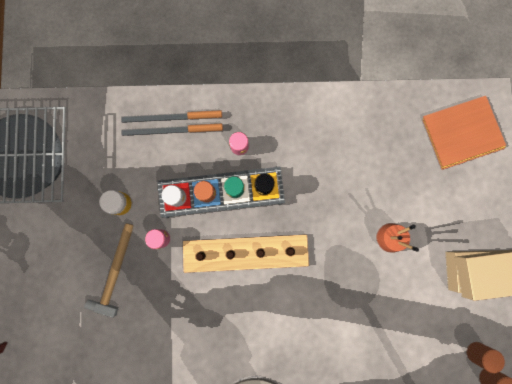

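The top view shows the grill row from left to right: tinned (174,195), copper (204,190), green (233,186), black (264,183). The rack is nearer the robot, with pegs at (201,256), (231,254), (261,252) and (290,251). The pink look-alikes are at (239,142) and (156,239). So tinned goes to the rightmost peg, then copper, then green, and black goes to the leftmost.

```bash
cat > vis.py <<'E'
import numpy as np,cv2
from scipy.spatial.transform import Rotation
def ray(c,uv):
    T=c["world_from_camera"]; d=np.linalg.inv(c["K"])@np.r_[uv,1.]
    return T[:3,3],T[:3,:3]@d
def onplane(c,uv,z):
    o,d=ray(c,uv); return o+d*(z-o[2])/d[2]
def tri(c1,u1,c2,u2):
    (o1,d1),(o2,d2)=ray(c1,u1),ray(c2,u2)
    s=np.linalg.lstsq(np.c_[d1,-d2],o2-o1,rcond=None)[0]
    p,q=o1+d1*s[0],o2+d2*s[1]; return (p+q)/2,np.linalg.norm(p-q)
def cloud(c):
    h,w=c["z_map"].shape; v,u=np.mgrid[:h,:w]
    T=c["world_from_camera"]; z=c["z_map"]
    d=np.stack([u,v,np.ones_like(u)],-1)@np.linalg.inv(c["K"]).T*z[...,None]
    P=d@T[:3,:3].T+T[:3,3]; P[z==0]=np.nan; return P
def blobs(c,zlo,zhi,amin,box=(.3,.85,-.3,.35)):
    """blobs of the height slice: (pixel centroid, area, centre of enclosing circle in pixels, mean z)"""
    P=cloud(c); x,y,z=P[...,0],P[...,1],P[...,2]
    m=((z>zlo)&(z<zhi)&(x>box[0])&(x<box[1])&(y>box[2])&(y<box[3])).astype(np.uint8)
    n,l,s,ce=cv2.connectedComponentsWithStats(m,connectivity=4)
    out=[]
    for i in range(1,n):
        if s[i,4]>=amin:
            out.append((ce[i],s[i,4],np.median(z[l==i]),np.median(P[l==i],0)))
    return out
E
python3 - <<'E'
from vis import *
np.set_printoptions(precision=4,suppress=True)
C={n:dict(np.load(n+"0.npz")) for n in("top","scene")}
for nm,lo,hi,a in(("cup",.100,.116,40),("peg",.046,.060,12)):
    B={n:blobs(C[n],lo,hi,a) for n in C}
    for n in C:
        for b in B[n]: print(nm,n,b[0],b[1],b[2:], C[n]["frame"][int(b[0][1]),int(b[0][0])],onplane(C[n],b[0],b[2])[:2])
E
```

```text
cup top [264.0064 182.4569] 313 (np.float64(0.10820904401055365), array([ 0.6539, -0.0399,  0.1082])) [28 24 27] [ 0.6533 -0.0399]
cup top [233.3186 185.6435] 317 (np.float64(0.10820796756760398), array([0.6461, 0.0425, 0.1082])) [121 155  54] [0.6466 0.042 ]
cup top [203.3449 190.2184] 316 (np.float64(0.10825588253864482), array([0.6364, 0.1226, 0.1083])) [ 87 131 221] [0.6361 0.1218]
cup top [171.3009 194.4734] 319 (np.float64(0.10857451281326957), array([0.6274, 0.2073, 0.1086])) [239 242 245] [0.6266 0.2069]
cup scene [314.2345 157.8069] 145 (np.float64(0.10626061025664746), array([0.6317, 0.2033, 0.1063])) [218 225 229] [0.6319 0.2037]
cup scene [297.2722 169.6329] 158 (np.float64(0.10641362319935366), array([0.6408, 0.1193, 0.1064])) [ 92 138 205] [0.6409 0.1197]
cup scene [280.4438 182.2416] 178 (np.float64(0.10637721838167108), array([0.6524, 0.0392, 0.1064])) [126 158  70] [0.6521 0.0394]
cup scene [260.736  195.3198] 197 (np.float64(0.10620100500267049), array([ 0.6588, -0.043 ,  0.1062])) [36 41 53] [ 0.6586 -0.043 ]
peg top [240.9231 150.3846] 13 (np.float64(0.05084237691
[... 1566 characters left out ...]
.0267,  0.0496])) [53 74 97] [ 0.4697 -0.0266]
peg scene [297.1429 186.1429] 49 (np.float64(0.051514090297746784), array([0.6582, 0.1073, 0.0515])) [ 52  80 128] [0.6554 0.1108]
peg scene [207.3043 185.5217] 23 (np.float64(0.049408252002284936), array([ 0.4697, -0.1111,  0.0494])) [54 73 96] [ 0.47   -0.1108]
peg scene [279.5893 198.6964] 56 (np.float64(0.05350197807129181), array([0.6677, 0.0248, 0.0535])) [73 93 54] [0.6648 0.0277]
peg scene [261.0962 212.0385] 52 (np.float64(0.052636295010226986), array([ 0.6755, -0.0556,  0.0526])) [41 47 52] [ 0.6722 -0.0523]
peg scene [305.2031 225.1562] 64 (np.float64(0.05159011660387719), array([0.7957, 0.0095, 0.0516])) [106  96 157] [0.7915 0.0145]
```

arm_command(
  increments=[
    {"grip": 1, "slide": [0, 0, 0], "yaw": 1},
    {"grip": 1, "slide": [0, 0, 0], "yaw": 1},
    {"grip": 1, "slide": [0, 0, 0], "yaw": 1},
    {"grip": 1, "slide": [0, 0, 0], "yaw": 1},
    {"grip": 1, "slide": [0, 0, 0], "yaw": 1},
    {"grip": 1, "slide": [0, 0, 0], "yaw": 1},
    {"grip": 1, "slide": [0, 0, 0], "yaw": 1},
    {"grip": 1, "slide": [0, 0, 0], "yaw": 0.96},
    {"grip": 1, "slide": [0, 0, 0], "yaw": 0},
    {"grip": 1, "slide": [0, 0, 0], "yaw": 0},
  ],
  force=20,
)

```text
time_s: 1.35
position: [0.2994, 0.6048, 0.2224]
eef_rot: [2.219, 2.224, -0.001]
force: [-0.1, -0.5, -0.8]
width: 1.0
gripper_force: 0.0
```

arm_command(
  increments=[
    {"grip": 1, "slide": [-1, 0.8, 0], "yaw": 0},
    {"grip": 1, "slide": [-1, 0.8, 0], "yaw": 0},
    {"grip": 1, "slide": [-1, 0.8, 0], "yaw": 0},
    {"grip": 1, "slide": [-1, 0.8, 0], "yaw": 0},
    {"grip": 1, "slide": [-1, 0.8, 0], "yaw": 0},
    {"grip": 1, "slide": [-1, 0.8, 0], "yaw": 0},
    {"grip": 1, "slide": [-1, 0.8, 0], "yaw": 0},
    {"grip": 1, "slide": [-1, 0.8, 0], "yaw": 0},
    {"grip": 1, "slide": [-1, 0.8, 0], "yaw": 0},
    {"grip": 1, "slide": [-1, 0.8, 0], "yaw": 0},
  ],
)

```text
time_s: 2.6
position: [0.5, 0.3539, 0.2227]
eef_rot: [-2.22, -2.223, -0.0]
force: [0.2, -0.1, -1.0]
width: 0.999
gripper_force: 0.0
```

arm_command(
  increments=[
    {"grip": 1, "slide": [-1, 0.9, 0], "yaw": 0},
    {"grip": 1, "slide": [-1, 0.9, 0], "yaw": 0},
    {"grip": 1, "slide": [-1, 0.9, 0], "yaw": 0},
    {"grip": 1, "slide": [-1, 0.9, 0], "yaw": 0},
    {"grip": 1, "slide": [-1, 0.9, 0], "yaw": 0},
    {"grip": 1, "slide": [-0.96, 0.6, 0], "yaw": 0},
    {"grip": 1, "slide": [0, 0, 1], "yaw": 0},
    {"grip": 1, "slide": [0, 0, 1], "yaw": 0},
    {"grip": 1, "slide": [0, 0, 0], "yaw": 0},
    {"grip": 1, "slide": [0, 0, 0], "yaw": 0},
  ],
)

```text
time_s: 3.85
position: [0.6274, 0.2059, 0.1736]
eef_rot: [2.221, 2.221, 0.002]
force: [-0.3, 0.1, -0.1]
width: 0.995
gripper_force: 0.0
```

```bash
python3 - <<'E'
from workcell import capture
import cv2,numpy as np
t=capture("top")["frame"][130:250,110:310]; s=capture("scene")["frame"][90:220,220:420]
cv2.imwrite("pics/a1.png",np.vstack([cv2.resize(t,(500,300)),cv2.resize(s,(500,300))]))
E
```

```text
(no output)
```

View pics/a1.png

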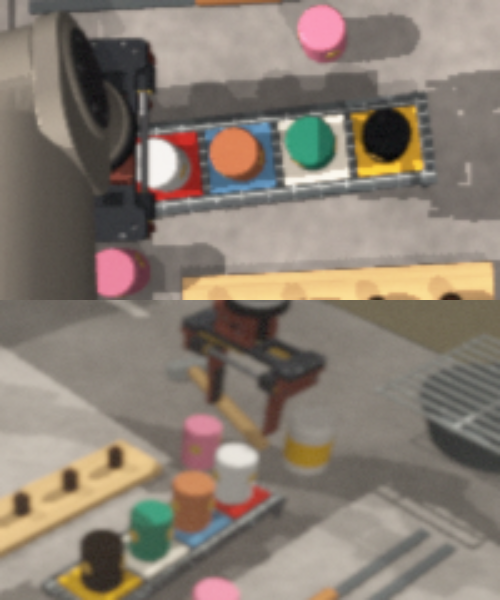

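The crop shows the gripper above the tinned cup, with its fingertips at about (317,138) in the scene image. I'll check that against the projected TCP.

```bash
python3 - <<'E'
from vis import *
for n in("scene","top"):
    c=dict(np.load(n+"0.npz")); T=np.linalg.inv(c["world_from_camera"])
    for p in([.6274,.2059,.1736],[.6274,.2059,.108]):
        q=c["K"]@(T@np.r_[p,1])[:3]; print(n,q[:2]/q[2])
E
```

```text
scene [315.9358748  139.96836163]
scene [313.79819178 156.45714963]
top [165.94129042 191.42949798]
top [171.72722776 194.20145263]
```

Both views agree, so I'll lower and grip.

arm_command(
  increments=[
    {"grip": 1, "slide": [0, 0.04, 1], "yaw": 0},
    {"grip": 1, "slide": [0, 0, 1], "yaw": 0},
    {"grip": 1, "slide": [0, 0, 1], "yaw": 0},
    {"grip": 1, "slide": [0, 0, 0.9], "yaw": 0},
    {"grip": 1, "slide": [0, 0, 0.5], "yaw": 0},
    {"grip": 1, "slide": [0, 0, 0], "yaw": 0},
    {"grip": 0.7, "slide": [0, 0, 0], "yaw": 0},
    {"grip": 0.5, "slide": [0, 0, 0], "yaw": 0},
    {"grip": 0.3, "slide": [0, 0, 0], "yaw": 0},
    {"grip": 0.3, "slide": [0, 0, 0], "yaw": 0},
  ],
  force=20,
)

```text
time_s: 5.2
position: [0.6279, 0.2059, 0.063]
eef_rot: [-2.222, -2.221, -0.0]
force: [-0.1, 0.2, 0.9]
width: 0.6
gripper_force: 20.0
```

arm_command(
  increments=[
    {"grip": 0.3, "slide": [0, 0, -0.5], "yaw": 0},
    {"grip": 0.3, "slide": [0, 0, -1], "yaw": 0},
    {"grip": 0.3, "slide": [0, 0, -1], "yaw": 0},
    {"grip": 0.3, "slide": [0, 0, -1], "yaw": 0},
    {"grip": 0.3, "slide": [0, 0, -0.5], "yaw": 0},
    {"grip": 0.3, "slide": [0, -0.6, 0], "yaw": 0},
    {"grip": 0.3, "slide": [0, -1, 0], "yaw": 0},
    {"grip": 0.3, "slide": [-0.6, -1, 0], "yaw": 0},
    {"grip": 0.3, "slide": [-1, -1, 0], "yaw": 0},
    {"grip": 0.3, "slide": [-1, -1, 0], "yaw": 0},
  ],
)

```text
time_s: 6.45
position: [0.51, 0.14, 0.1614]
eef_rot: [-2.22, -2.221, 0.004]
force: [0.4, -0.2, -1.7]
width: 0.602
gripper_force: 20.0
```

arm_command(
  increments=[
    {"grip": 0.3, "slide": [-1, -1, 0], "yaw": 0},
    {"grip": 0.3, "slide": [-1, -0.76, 0], "yaw": 0},
    {"grip": 0.3, "slide": [-1, 0, 0], "yaw": 0},
    {"grip": 0.3, "slide": [-1, 0, 0], "yaw": 0},
    {"grip": 0.3, "slide": [-1, 0, 0], "yaw": 0},
    {"grip": 0.3, "slide": [-1, 0, 0], "yaw": 0},
    {"grip": 0.3, "slide": [-1, 0, 0], "yaw": 0},
    {"grip": 0.3, "slide": [-1, 0, 0], "yaw": 0},
    {"grip": 0.3, "slide": [-1, 0, 0], "yaw": 0},
    {"grip": 0.3, "slide": [-1, 0, 0], "yaw": 0},
  ],
)

```text
time_s: 7.7
position: [0.4669, -0.1092, 0.1616]
eef_rot: [-2.22, -2.22, 0.002]
force: [-0.0, -0.1, -1.4]
width: 0.602
gripper_force: 20.0
```

arm_command(
  increments=[
    {"grip": 0.3, "slide": [0, 0.08, 0], "yaw": 0},
    {"grip": 0.3, "slide": [0, 0, 1], "yaw": 0},
    {"grip": 0.3, "slide": [0, 0, 1], "yaw": 0},
    {"grip": 0.3, "slide": [0, 0, 0.8], "yaw": 0},
    {"grip": 0.3, "slide": [0, 0, 0], "yaw": 0},
    {"grip": 0.3, "slide": [0, 0, 0], "yaw": 0},
    {"grip": 0.3, "slide": [0, 0, 0], "yaw": 0},
    {"grip": 0.3, "slide": [0, 0, 0], "yaw": 0},
    {"grip": 0.3, "slide": [0, 0, 0], "yaw": 0},
    {"grip": 0.3, "slide": [0, 0, 0], "yaw": 0},
  ],
)

```text
time_s: 8.95
position: [0.4708, -0.1091, 0.0928]
eef_rot: [2.222, 2.221, 0.0]
force: [0.6, -0.5, -1.2]
width: 0.603
gripper_force: 20.0
```

```bash
python3 - <<'E'
from workcell import capture
import cv2,numpy as np
t=capture("top")["frame"][190:310,170:370]; s=capture("scene")["frame"][110:240,160:360]
cv2.imwrite("pics/a2.png",np.vstack([cv2.resize(t,(500,300)),cv2.resize(s,(500,300))]))
E
```

```text
(no output)
```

View pics/a2.png

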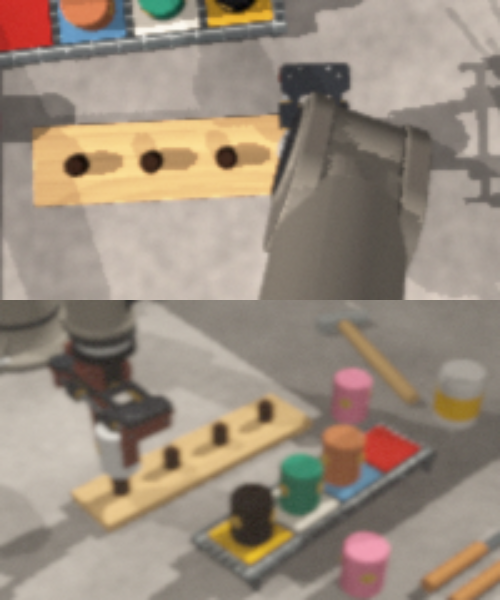

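The tinned cup hangs right over the right-hand peg (crop (120,485)), so I'll lower it.

arm_command(
  increments=[
    {"grip": 0.3, "slide": [0, -0.06, 0.5], "yaw": 0},
    {"grip": 0.3, "slide": [0, 0, 0.5], "yaw": 0},
    {"grip": 0.3, "slide": [0, 0, 0.4], "yaw": 0},
    {"grip": 0.3, "slide": [0, 0, 0.3], "yaw": 0},
    {"grip": 0.3, "slide": [0, 0, 0.1], "yaw": 0},
    {"grip": 0.3, "slide": [0, 0, 0.06], "yaw": 0},
    {"grip": 0.3, "slide": [0, 0, 0.06], "yaw": 0},
    {"grip": 0.3, "slide": [0, 0, 0.04], "yaw": 0},
    {"grip": 0.3, "slide": [0, 0, 0], "yaw": 0},
    {"grip": 0.3, "slide": [0, 0, 0], "yaw": 0},
  ],
)

```text
time_s: 10.3
position: [0.4693, -0.1092, 0.0437]
eef_rot: [2.222, 2.221, 0.0]
force: [0.0, 0.4, -1.6]
width: 0.6
gripper_force: 20.0
```

arm_command(
  increments=[
    {"grip": 0.3, "slide": [0, 0, 0.04], "yaw": 0},
    {"grip": 0.3, "slide": [0, 0, 0.03], "yaw": 0},
    {"grip": 0.7, "slide": [0, 0, 0], "yaw": 0},
    {"grip": 1, "slide": [0, 0, 0], "yaw": 0},
    {"grip": 1, "slide": [0, 0, 0], "yaw": 0},
    {"grip": 1, "slide": [0, 0, 0], "yaw": 0},
    {"grip": 1, "slide": [0, 0, -0.5], "yaw": 0},
    {"grip": 1, "slide": [0, 0, -1], "yaw": 0},
    {"grip": 1, "slide": [0, 0, -1], "yaw": 0},
    {"grip": 1, "slide": [0, 0, -1], "yaw": 0},
  ],
)

```text
time_s: 11.55
position: [0.4692, -0.1093, 0.1309]
eef_rot: [2.222, 2.22, 0.0]
force: [0.2, 0.1, 0.4]
width: 1.001
gripper_force: 0.0
```

arm_command(
  increments=[
    {"grip": 1, "slide": [0, 0, -1], "yaw": 0},
    {"grip": 1, "slide": [0.5, 0.5, -0.4], "yaw": 0},
    {"grip": 1, "slide": [1, 0.8, 0], "yaw": 0},
    {"grip": 1, "slide": [1, 0.8, 0], "yaw": 0},
    {"grip": 1, "slide": [1, 0.8, 0], "yaw": 0},
    {"grip": 1, "slide": [1, 0.8, 0], "yaw": 0},
    {"grip": 1, "slide": [1, 0.8, 0], "yaw": 0},
    {"grip": 1, "slide": [1, 0.8, 0], "yaw": 0},
    {"grip": 1, "slide": [1, 0.8, 0], "yaw": 0},
    {"grip": 1, "slide": [1, 0.64, 0], "yaw": 0},
  ],
)

```text
time_s: 12.8
position: [0.6385, 0.1057, 0.1637]
eef_rot: [-2.22, -2.222, 0.001]
force: [0.1, -0.3, 0.2]
width: 1.001
gripper_force: 0.0
```

arm_command(
  increments=[
    {"grip": 1, "slide": [0.72, 0, 0], "yaw": 0},
    {"grip": 1, "slide": [0, 0, 0], "yaw": 0},
    {"grip": 1, "slide": [0, 0, 0], "yaw": 0},
    {"grip": 1, "slide": [0, 0, 0], "yaw": 0},
    {"grip": 1, "slide": [0, 0, 1], "yaw": 0},
    {"grip": 1, "slide": [0, 0, 0], "yaw": 0},
    {"grip": 1, "slide": [0, 0, 0], "yaw": 0},
    {"grip": 1, "slide": [0, 0, 0], "yaw": 0},
    {"grip": 1, "slide": [0, 0, 0], "yaw": 0},
    {"grip": 1, "slide": [0, 0, 0], "yaw": 0},
  ],
)

```text
time_s: 14.05
position: [0.638, 0.1213, 0.1397]
eef_rot: [2.222, 2.221, 0.001]
force: [0.0, 0.0, -0.4]
width: 0.999
gripper_force: 0.0
```

```bash
python3 - <<'E'
from workcell import capture
import cv2,numpy as np
t=capture("top")["frame"][150:270,130:330]; s=capture("scene")["frame"][110:240,160:360]
cv2.imwrite("pics/a3.png",np.vstack([cv2.resize(t,(500,300)),cv2.resize(s,(500,300))]))
E
```

```text
(no output)
```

View pics/a3.png

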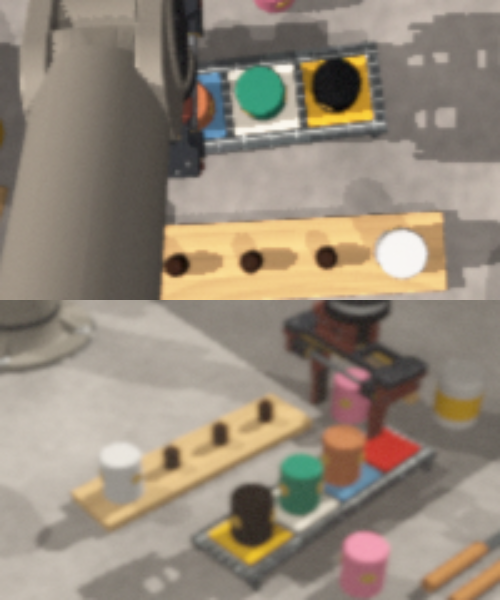

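The tinned cup stands upright and seated on the right-hand peg (top crop (402,253)), and the gripper straddles the copper cup. Lower and grip next.

arm_command(
  increments=[
    {"grip": 1, "slide": [0, 0, 1], "yaw": 0},
    {"grip": 1, "slide": [0, 0, 1], "yaw": 0},
    {"grip": 1, "slide": [0, 0, 0.7], "yaw": 0},
    {"grip": 1, "slide": [0, 0, 0.35], "yaw": 0},
    {"grip": 1, "slide": [0, 0, 0], "yaw": 0},
    {"grip": 0.7, "slide": [0, 0, 0], "yaw": 0},
    {"grip": 0.5, "slide": [0, 0, 0], "yaw": 0},
    {"grip": 0.3, "slide": [0, 0, 0], "yaw": 0},
    {"grip": 0.3, "slide": [0, 0, 0], "yaw": 0},
    {"grip": 0.3, "slide": [0, 0, 0], "yaw": 0},
  ],
)

```text
time_s: 15.4
position: [0.6378, 0.1213, 0.0635]
eef_rot: [-2.222, -2.221, -0.0]
force: [-0.7, -0.1, 3.3]
width: 0.62
gripper_force: 20.0
```

arm_command(
  increments=[
    {"grip": 0.3, "slide": [0, 0, -0.5], "yaw": 0},
    {"grip": 0.3, "slide": [0, 0, -1], "yaw": 0},
    {"grip": 0.3, "slide": [0, 0, -1], "yaw": 0},
    {"grip": 0.3, "slide": [0, 0, -1], "yaw": 0},
    {"grip": 0.3, "slide": [0, -0.5, -0.5], "yaw": 0},
    {"grip": 0.3, "slide": [0, -1, 0], "yaw": 0},
    {"grip": 0.3, "slide": [-0.5, -1, 0], "yaw": 0},
    {"grip": 0.3, "slide": [-1, -1, 0], "yaw": 0},
    {"grip": 0.3, "slide": [-1, -1, 0], "yaw": 0},
    {"grip": 0.3, "slide": [-1, -1, 0], "yaw": 0},
  ],
)

```text
time_s: 16.65
position: [0.4982, 0.0331, 0.1629]
eef_rot: [-2.221, -2.221, 0.001]
force: [0.8, 0.1, -0.0]
width: 0.619
gripper_force: 20.0
```

arm_command(
  increments=[
    {"grip": 0.3, "slide": [-1, -1, 0], "yaw": 0},
    {"grip": 0.3, "slide": [-1, -0.35, 0], "yaw": 0},
    {"grip": 0.3, "slide": [-0.37, 0, 0], "yaw": 0},
    {"grip": 0.3, "slide": [0, 0, 0], "yaw": 0},
    {"grip": 0.3, "slide": [0, 0, 0], "yaw": 0},
    {"grip": 0.3, "slide": [0, 0, 1], "yaw": 0},
    {"grip": 0.3, "slide": [0, 0, 1], "yaw": 0},
    {"grip": 0.3, "slide": [0, 0, 0.6], "yaw": 0},
    {"grip": 0.3, "slide": [0, 0, 0], "yaw": 0},
    {"grip": 0.3, "slide": [0, 0, 0], "yaw": 0},
  ],
)

```text
time_s: 17.9
position: [0.4671, -0.0253, 0.0987]
eef_rot: [2.221, 2.221, 0.001]
force: [-0.5, -0.2, -1.0]
width: 0.622
gripper_force: 20.0
```

arm_command(
  increments=[
    {"grip": 0.3, "slide": [0, 0, 0.6], "yaw": 0},
    {"grip": 0.3, "slide": [0, 0, 0.6], "yaw": 0},
    {"grip": 0.3, "slide": [0, 0, 0.4], "yaw": 0},
    {"grip": 0.3, "slide": [0, 0, 0.3], "yaw": 0},
    {"grip": 0.3, "slide": [0, 0, 0.1], "yaw": 0},
    {"grip": 0.3, "slide": [0, 0, 0.1], "yaw": 0},
    {"grip": 0.3, "slide": [0, 0, 0.06], "yaw": 0},
    {"grip": 0.3, "slide": [0, 0, 0.04], "yaw": 0},
    {"grip": 0.3, "slide": [0, 0, 0], "yaw": 0},
    {"grip": 0.3, "slide": [0, 0, 0], "yaw": 0},
  ],
)

```text
time_s: 19.15
position: [0.4667, -0.0254, 0.0434]
eef_rot: [2.222, 2.221, 0.001]
force: [-1.0, 0.2, 2.0]
width: 0.623
gripper_force: 20.0
```

arm_command(
  increments=[
    {"grip": 0.7, "slide": [0, 0, 0], "yaw": 0},
    {"grip": 1, "slide": [0, 0, 0], "yaw": 0},
    {"grip": 1, "slide": [0, 0, 0], "yaw": 0},
    {"grip": 1, "slide": [0, 0, 0], "yaw": 0},
    {"grip": 1, "slide": [0, 0, -0.5], "yaw": 0},
    {"grip": 1, "slide": [0, 0, -1], "yaw": 0},
    {"grip": 1, "slide": [0, 0, -1], "yaw": 0},
    {"grip": 1, "slide": [0, 0, -1], "yaw": 0},
    {"grip": 1, "slide": [0, 0, -1], "yaw": 0},
    {"grip": 1, "slide": [0, 0, -0.3], "yaw": 0},
  ],
)

```text
time_s: 20.4
position: [0.4674, -0.0254, 0.1649]
eef_rot: [2.221, 2.22, 0.004]
force: [0.4, -0.4, 0.2]
width: 1.003
gripper_force: 0.0
```

arm_command(
  increments=[
    {"grip": 1, "slide": [0, 0.5, 0], "yaw": 0},
    {"grip": 1, "slide": [0.38, 1, 0], "yaw": 0},
    {"grip": 1, "slide": [0.5, 1, 0], "yaw": 0},
    {"grip": 1, "slide": [0.5, 1, 0], "yaw": 0},
    {"grip": 1, "slide": [0.5, 1, 0], "yaw": 0},
    {"grip": 1, "slide": [0.5, 1, 0], "yaw": 0},
    {"grip": 1, "slide": [0.3, 1, 0], "yaw": 0},
    {"grip": 1, "slide": [0, 0.75, 0], "yaw": 0},
    {"grip": 1, "slide": [0, 0, 0], "yaw": 0},
    {"grip": 1, "slide": [0, 0, 0.8], "yaw": 0},
  ],
)

```text
time_s: 21.65
position: [0.6482, 0.0411, 0.1427]
eef_rot: [2.222, 2.22, 0.002]
force: [0.5, 0.3, 1.2]
width: 1.0
gripper_force: 0.0
```

```bash
python3 - <<'E'
from workcell import capture
import cv2,numpy as np
t=capture("top")["frame"][150:270,130:330]; s=capture("scene")["frame"][110:240,160:360]
cv2.imwrite("pics/a4.png",np.vstack([cv2.resize(t,(500,300)),cv2.resize(s,(500,300))]))
E
```

```text
(no output)
```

View pics/a4.png

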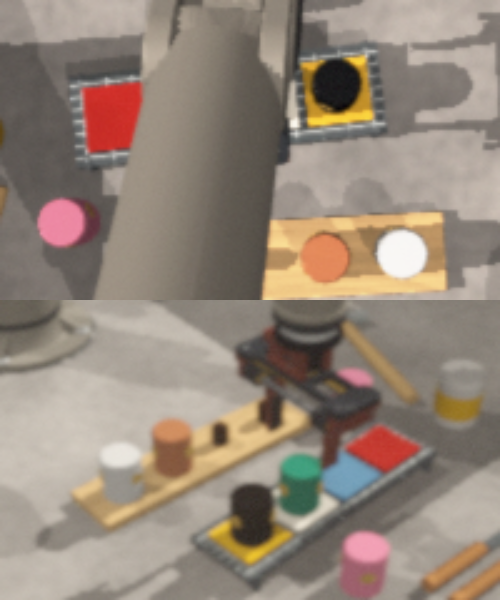

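Copper (325,257) and tinned (402,253) are seated upright, and the gripper straddles the green cup. Grip it next.

arm_command(
  increments=[
    {"grip": 1, "slide": [0, 0, 1], "yaw": 0},
    {"grip": 1, "slide": [0, 0, 1], "yaw": 0},
    {"grip": 1, "slide": [0, 0, 0.7], "yaw": 0},
    {"grip": 1, "slide": [0, 0, 0.4], "yaw": 0},
    {"grip": 1, "slide": [0, 0, 0], "yaw": 0},
    {"grip": 0.7, "slide": [0, 0, 0], "yaw": 0},
    {"grip": 0.5, "slide": [0, 0, 0], "yaw": 0},
    {"grip": 0.3, "slide": [0, 0, 0], "yaw": 0},
    {"grip": 0.3, "slide": [0, 0, 0], "yaw": 0},
    {"grip": 0.3, "slide": [0, 0, 0], "yaw": 0},
  ],
)

```text
time_s: 23.0
position: [0.6478, 0.0416, 0.066]
eef_rot: [-2.222, -2.221, -0.0]
force: [-1.5, 0.7, 3.4]
width: 0.616
gripper_force: 20.0
```

arm_command(
  increments=[
    {"grip": 0.3, "slide": [0, 0, -0.5], "yaw": 0},
    {"grip": 0.3, "slide": [0, 0, -1], "yaw": 0},
    {"grip": 0.3, "slide": [0, 0, -1], "yaw": 0},
    {"grip": 0.3, "slide": [0, 0, -0.7], "yaw": 0},
    {"grip": 0.3, "slide": [0, -0.5, -0.3], "yaw": 0},
    {"grip": 0.3, "slide": [0.2, -1, 0], "yaw": 0},
    {"grip": 0.3, "slide": [0.2, -1, 0], "yaw": 0},
    {"grip": 0.3, "slide": [0.27, -1, 0], "yaw": 0},
    {"grip": 0.3, "slide": [0, -1, 0], "yaw": 0},
    {"grip": 0.3, "slide": [0, -1, 0], "yaw": 0},
  ],
)

```text
time_s: 24.25
position: [0.508, 0.0583, 0.1526]
eef_rot: [-2.221, -2.221, 0.002]
force: [-0.1, -0.3, -1.7]
width: 0.618
gripper_force: 20.0
```

arm_command(
  increments=[
    {"grip": 0.3, "slide": [0, -1, 0], "yaw": 0},
    {"grip": 0.3, "slide": [0, -0.85, 0], "yaw": 0},
    {"grip": 0.3, "slide": [0, 0, 0], "yaw": 0},
    {"grip": 0.3, "slide": [0, 0, 0], "yaw": 0},
    {"grip": 0.3, "slide": [0, 0, 0.5], "yaw": 0},
    {"grip": 0.3, "slide": [0, 0, 1], "yaw": 0},
    {"grip": 0.3, "slide": [0, 0, 0.5], "yaw": 0},
    {"grip": 0.3, "slide": [0, 0, 0], "yaw": 0},
    {"grip": 0.3, "slide": [0, 0, 0], "yaw": 0},
    {"grip": 0.3, "slide": [0, 0, 0], "yaw": 0},
  ],
)

```text
time_s: 25.5
position: [0.4646, 0.0585, 0.1037]
eef_rot: [2.222, 2.221, 0.002]
force: [-0.6, 0.5, -2.3]
width: 0.613
gripper_force: 20.0
```

Next is .1037 → .046, which is 2.3 units.

arm_command(
  increments=[
    {"grip": 0.3, "slide": [0, 0, 0.6], "yaw": 0},
    {"grip": 0.3, "slide": [0, 0, 0.6], "yaw": 0},
    {"grip": 0.3, "slide": [0, 0, 0.5], "yaw": 0},
    {"grip": 0.3, "slide": [0, 0, 0.3], "yaw": 0},
    {"grip": 0.3, "slide": [0, 0, 0.1], "yaw": 0},
    {"grip": 0.3, "slide": [0, 0, 0.08], "yaw": 0},
    {"grip": 0.3, "slide": [0, 0, 0.06], "yaw": 0},
    {"grip": 0.3, "slide": [0, 0, 0.06], "yaw": 0},
    {"grip": 0.3, "slide": [0, 0, 0], "yaw": 0},
    {"grip": 0.3, "slide": [0, 0, 0], "yaw": 0},
  ],
)

```text
time_s: 26.75
position: [0.4643, 0.0584, 0.0459]
eef_rot: [2.222, 2.221, 0.001]
force: [-1.1, 0.3, 1.5]
width: 0.613
gripper_force: 20.0
```

arm_command(
  increments=[
    {"grip": 0.7, "slide": [0, 0, 0], "yaw": 0},
    {"grip": 1, "slide": [0, 0, 0], "yaw": 0},
    {"grip": 1, "slide": [0, 0, 0], "yaw": 0},
    {"grip": 1, "slide": [0, 0, 0], "yaw": 0},
    {"grip": 1, "slide": [0, 0, -0.5], "yaw": 0},
    {"grip": 1, "slide": [0, 0, -1], "yaw": 0},
    {"grip": 1, "slide": [0, 0, -1], "yaw": 0},
    {"grip": 1, "slide": [0, 0, -1], "yaw": 0},
    {"grip": 1, "slide": [0, 0, -1], "yaw": 0},
    {"grip": 1, "slide": [0, 0, -0.2], "yaw": 0},
  ],
)

```text
time_s: 28.0
position: [0.465, 0.0585, 0.165]
eef_rot: [2.221, 2.22, 0.005]
force: [0.8, 0.3, 0.9]
width: 0.995
gripper_force: 0.0
```

arm_command(
  increments=[
    {"grip": 1, "slide": [-0.3, 0.6, 0], "yaw": 0},
    {"grip": 1, "slide": [-0.6, 1, 0], "yaw": 0},
    {"grip": 1, "slide": [-0.6, 1, 0], "yaw": 0},
    {"grip": 1, "slide": [-0.6, 1, 0], "yaw": 0},
    {"grip": 1, "slide": [-0.6, 1, 0], "yaw": 0},
    {"grip": 1, "slide": [-0.6, 1, 0], "yaw": 0},
    {"grip": 1, "slide": [-0.6, 1, 0], "yaw": 0},
    {"grip": 1, "slide": [-0.06, 1, 0], "yaw": 0},
    {"grip": 1, "slide": [0, 0, 0], "yaw": 0},
    {"grip": 1, "slide": [0, 0, 0.8], "yaw": 0},
  ],
)

```text
time_s: 29.25
position: [0.6541, -0.0408, 0.1431]
eef_rot: [2.221, 2.22, 0.002]
force: [0.6, 0.3, 0.4]
width: 1.002
gripper_force: 0.0
```

```bash
python3 - <<'E'
from workcell import capture
import cv2,numpy as np
t=capture("top")["frame"][150:270,130:330]; s=capture("scene")["frame"][110:240,160:360]
cv2.imwrite("pics/a5.png",np.vstack([cv2.resize(t,(500,300)),cv2.resize(s,(500,300))]))
E
```

```text
(no output)
```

View pics/a5.png

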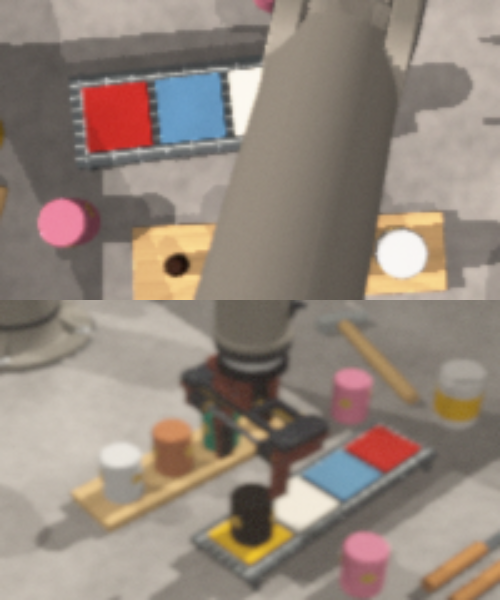

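The green cup is now on its peg, partly hidden at (218,425), and the gripper straddles the black cup.

arm_command(
  increments=[
    {"grip": 1, "slide": [0, 0, 1], "yaw": 0},
    {"grip": 1, "slide": [0, 0, 1], "yaw": 0},
    {"grip": 1, "slide": [0, 0, 0.7], "yaw": 0},
    {"grip": 1, "slide": [0, 0, 0.4], "yaw": 0},
    {"grip": 1, "slide": [0, 0, 0], "yaw": 0},
    {"grip": 0.7, "slide": [0, 0, 0], "yaw": 0},
    {"grip": 0.5, "slide": [0, 0, 0], "yaw": 0},
    {"grip": 0.3, "slide": [0, 0, 0], "yaw": 0},
    {"grip": 0.3, "slide": [0, 0, 0], "yaw": 0},
    {"grip": 0.3, "slide": [0, 0, 0], "yaw": 0},
  ],
)

```text
time_s: 30.6
position: [0.6541, -0.0407, 0.066]
eef_rot: [2.222, 2.221, 0.0]
force: [-0.8, 0.7, 3.1]
width: 0.622
gripper_force: 20.0
```

arm_command(
  increments=[
    {"grip": 0.3, "slide": [0, 0, -0.5], "yaw": 0},
    {"grip": 0.3, "slide": [0, 0, -1], "yaw": 0},
    {"grip": 0.3, "slide": [0, 0, -1], "yaw": 0},
    {"grip": 0.3, "slide": [0, 0, -1], "yaw": 0},
    {"grip": 0.3, "slide": [0.5, 0, -0.5], "yaw": 0},
    {"grip": 0.3, "slide": [1, -0.5, 0], "yaw": 0},
    {"grip": 0.3, "slide": [1, -1, 0], "yaw": 0},
    {"grip": 0.3, "slide": [1, -1, 0], "yaw": 0},
    {"grip": 0.3, "slide": [1, -1, 0], "yaw": 0},
    {"grip": 0.3, "slide": [1, -1, 0], "yaw": 0},
  ],
)

```text
time_s: 31.85
position: [0.5402, 0.0986, 0.1654]
eef_rot: [-2.22, -2.222, 0.001]
force: [0.5, 0.8, -2.1]
width: 0.621
gripper_force: 20.0
```

arm_command(
  increments=[
    {"grip": 0.3, "slide": [1, -1, 0], "yaw": 0},
    {"grip": 0.3, "slide": [0.82, -1, 0], "yaw": 0},
    {"grip": 0.3, "slide": [0, -1, 0], "yaw": 0},
    {"grip": 0.3, "slide": [0, -0.2, 0], "yaw": 0},
    {"grip": 0.3, "slide": [0, 0, 0], "yaw": 0},
    {"grip": 0.3, "slide": [0, 0, 0.6], "yaw": 0},
    {"grip": 0.3, "slide": [0, 0, 1], "yaw": 0},
    {"grip": 0.3, "slide": [0, 0, 0.9], "yaw": 0},
    {"grip": 0.3, "slide": [0, 0, 0], "yaw": 0},
    {"grip": 0.3, "slide": [0, 0, 0], "yaw": 0},
  ],
)

```text
time_s: 33.1
position: [0.4622, 0.1421, 0.1032]
eef_rot: [2.222, 2.22, -0.0]
force: [-0.6, -0.1, -1.5]
width: 0.619
gripper_force: 20.0
```

arm_command(
  increments=[
    {"grip": 0.3, "slide": [0, 0, 0.6], "yaw": 0},
    {"grip": 0.3, "slide": [0, 0, 0.6], "yaw": 0},
    {"grip": 0.3, "slide": [0, 0, 0.5], "yaw": 0},
    {"grip": 0.3, "slide": [0, 0, 0.3], "yaw": 0},
    {"grip": 0.3, "slide": [0, 0, 0.1], "yaw": 0},
    {"grip": 0.3, "slide": [0, 0, 0.08], "yaw": 0},
    {"grip": 0.3, "slide": [0, 0, 0.06], "yaw": 0},
    {"grip": 0.3, "slide": [0, 0, 0.04], "yaw": 0},
    {"grip": 0.3, "slide": [0, 0, 0], "yaw": 0},
    {"grip": 0.3, "slide": [0, 0, 0], "yaw": 0},
  ],
)

```text
time_s: 34.35
position: [0.4616, 0.1424, 0.0462]
eef_rot: [-2.222, -2.221, -0.0]
force: [-0.2, -0.9, -1.5]
width: 0.619
gripper_force: 20.0
```

Nearly seated. I'll go down a touch more, release, rise, and back away so the cameras can see the rack.

arm_command(
  increments=[
    {"grip": 0.3, "slide": [0, 0, 0.04], "yaw": 0},
    {"grip": 0.3, "slide": [0, 0, 0.02], "yaw": 0},
    {"grip": 0.7, "slide": [0, 0, 0], "yaw": 0},
    {"grip": 1, "slide": [0, 0, 0], "yaw": 0},
    {"grip": 1, "slide": [0, 0, 0], "yaw": 0},
    {"grip": 1, "slide": [0, 0, 0], "yaw": 0},
    {"grip": 1, "slide": [0, 0, -0.5], "yaw": 0},
    {"grip": 1, "slide": [0, 0, -1], "yaw": 0},
    {"grip": 1, "slide": [0, 0, -1], "yaw": 0},
    {"grip": 1, "slide": [0, 0, -1], "yaw": 0},
  ],
)

```text
time_s: 35.6
position: [0.4616, 0.1422, 0.1337]
eef_rot: [2.222, 2.22, 0.001]
force: [-0.0, 1.3, -0.2]
width: 1.002
gripper_force: 0.0
```

arm_command(
  increments=[
    {"grip": 1, "slide": [0, 0, -1], "yaw": 0},
    {"grip": 1, "slide": [0, 0, -1], "yaw": 0},
    {"grip": 1, "slide": [0.5, 0, -1], "yaw": 0},
    {"grip": 1, "slide": [1, 0, 0], "yaw": 0},
    {"grip": 1, "slide": [1, 0, 0], "yaw": 0},
    {"grip": 1, "slide": [1, 0, 0], "yaw": 0},
    {"grip": 1, "slide": [1, 0, 0], "yaw": 0},
    {"grip": 1, "slide": [1, 0, 0], "yaw": 0},
    {"grip": 1, "slide": [1, 0, 0], "yaw": 0},
    {"grip": 1, "slide": [0, 0, 0], "yaw": 0},
  ],
)

```text
time_s: 36.85
position: [0.4612, 0.3073, 0.2068]
eef_rot: [-2.218, -2.225, 0.0]
force: [-1.0, 0.1, -0.4]
width: 0.996
gripper_force: 0.0
```

```bash
python3 - <<'E'
from workcell import capture
from vis import *
np.set_printoptions(precision=4,suppress=True)
C={n:capture(n) for n in("top","scene")}
for n in C:
    for b in blobs(C[n],.078,.098,60,(.4,.54,-.16,.2)): print(n,b[0],b[1],b[3],C[n]["frame"][int(b[0][1]),int(b[0][0])])
t=C["top"]["frame"][150:270,130:330]; s=C["scene"]["frame"][110:240,160:360]
cv2.imwrite("pics/a6.png",np.vstack([cv2.resize(t,(500,300)),cv2.resize(s,(500,300))]))
E
```

```text
top [290.3396 250.7516] 318 [ 0.4702 -0.1057  0.0884] [179 184 187]
top [259.4734 252.6708] 319 [ 0.4669 -0.023   0.0881] [ 63  94 158]
top [228.6025 254.2871] 317 [0.4654 0.0579 0.0883] [ 92 113  44]
top [197.3824 256.0219] 319 [0.4623 0.1424 0.0884] [28 28 25]
scene [266.6462 146.7154] 130 [0.4686 0.1401 0.086 ] [40 43 50]
scene [248.1181 156.6458] 144 [0.4715 0.0564 0.0857] [ 89 115  55]
scene [228.4968 166.7871] 155 [ 0.4739 -0.0265  0.086 ] [ 65  98 151]
scene [207.8171 177.6951] 164 [ 0.4762 -0.1093  0.0862] [164 173 177]
```

View pics/a6.png

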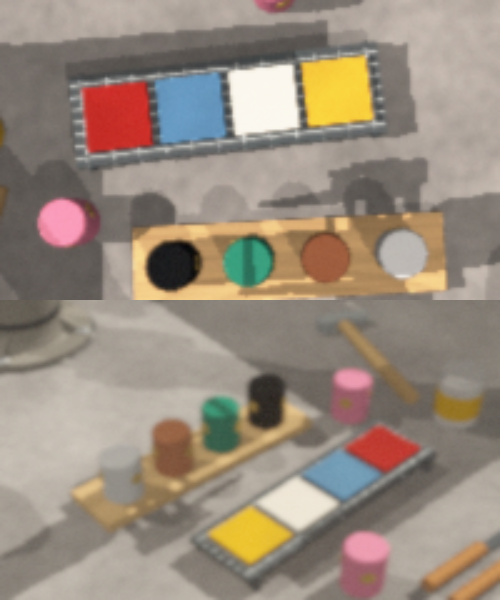

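All four cups are upright with their tops at 0.088 m (18 + 70 mm), each within about 3 mm of its peg. From left to right they stand black, green, copper, tinned, which is the reverse of the tiles (red, blue, white, yellow).

```bash
python3 -c "
from workcell import bot
print(bot.sign_off())"
```

```text
the job is handed in; nothing more can be done
None
```

I moved all four cups onto the rack pegs in reverse order (left to right: black, green, copper, tinned), each upright and seated on the board within about 3 mm of its peg, and handed the job in at about 37 s; the sign-off returned no verdict.

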